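Reject the soft return spring

ROBOT

A 6-joint arm with a two-finger parallel gripper is mounted at the origin on the work surface. World frame = base frame: x ahead of the robot, y to its left, z up, the work surface at z = 0. Lengths are in m, angles in rad, forces in N, time in s.
With the tool pointing down it reaches from about 0.375 to 0.975 m from the base axis. Payload 3.8 kg.
Tool frame: the origin (TCP) lies at the very end of the fingers, on their centre line; the grasp point (between the pads) lies 19 mm behind it; z points along the fingers, y is the line along which they close (so a half turn about z gives the same grasp; the last joint's range is limited). The gripper opens to 85 mm and grips with 20 to 120 N. Pads are 22 mm wide; open, the fingers measure 114 mm over their backs; the gripper's body (76 mm by 85 mm) begins 54 mm behind the grasp point. The pads swing forward as they close: fully open they stand 13 mm farther back than shut.
Start: joints at [1.155, 0.264, 1.604, -0, 1.274, -0.037], TCP at [0.25, 0.627, 0.231] pointing down, gripper open.
Joint ranges: [-2.63, 2.63], [-0.94, 2.18], [0.31, 2.57], [-1.31, 4.45], [0, 2.66], [-2.55, 2.55]. Speed limits (rad/s): [2.57, 2.57, 3.14, 3.14, 3.14, 3.14].

INTERFACE

Orientations are given as a rotation vector (axis times angle).
In Python, from workcell import * gives the robot as it stands.
- The arm moves only by the shell command python3 -m crank 'ROWS' [OPENING] [FORCE]. ROWS is JSON, a list that holds one entry, the list of rows, each a list of 6 numbers: the shift along the tool's x, y, z in cm, then the turn, a rotation vector about the tool's x, y, z in rad. In form: [[[dx, dy, dz, ax, ay, az], ...]]. A call has 1 to 8 rows; each row shifts and turns the commanded pose from where the row before left it, along the tool's axes as they then stand; what a row does not reach is not made up. A row lasts 1/12 s, in which the tool goes at most 41.7 mm and 7.16 degrees, less where a joint would pass 70% of its speed; a pose out of reach is approached as far as the arm can. A call with a gripper value outside its range is refused whole. OPENING is the finger opening in cm, from 0 to 8.54, set as the call begins (- or left out, the last holds). The fingers move at their own pace and stop on an object; FORCE is the grip in N (left out, the last holds). Time passes only in rows, so rows that do not move let the fingers close. It gives the time, the measured TCP pose, the force, the opening and the grip force at its end, in the units of the state.
- read_state(): the state, without advancing time (a new reading comes with each control period).
- read_camera(name): name is "scene" or "side" or "wrist"; returns the picture (480x640x3 uint8, blue, green, red); there is no depth.
- camera_model(name): a dict with "camera_matrix" (3x3 intrinsics, pixels), "R" (3x3) and "t" (3): a world point X has camera coordinates R X + t. Camera axes: x right, y down, z forward; pixel columns grow to the right and rows downward; lengths in m; the calibration is good to about 2 mm. The wrist camera is an equidistant fisheye: a pixel r from the principal point sees the ray r / f radians off the axis. A picture is of the moment at which its call begins: read the wrist's pose just before it. camera_model takes no time and is no camera call; for the wrist camera it gives the pose at the moment of the call.
- finish_job(): hands the job in; it is judged then, once.
The state is a dict: "time": time; "q": joint angles; "joint_vel": joint speeds; "joint_torque": joint torques, N m; "tool_pos": TCP position; "tcp_rot": TCP orientation; "wrist_force": force on the tool from outside, world axes, zero at the start; "torque": the same for the moment, N m; "width": opening from 0.0 (shut) to 1.0 (fully open); "grip_force": force on a finger pad.
Only numpy, scipy, OpenCV 4.12 (cv2) and the standard library are available. Lean on these libraries where they do the work, as an engineer would, in place of code of your own. Each camera call takes 0.05 s, during which the arm holds its last target. There are 200 camera calls.

TASK

One of the three return springs standing in the tester has gone soft: find it by pressing down on the springs' caps with a test load of about 10 N, held steady for a second, never over 15 N, and seeing whose cap sinks below the red mark. Put the soft spring in the red tray, leave the two good ones standing in their seats, and do not disturb the other things on the bench.

Things in the scene. Friction and masses are not known exactly. Their poses are not given: they have to be found in the camera images.
- tester: fixed green plate 120 (x) by 320 (y) by 24 mm thick, origin at its underside's centre on the bench. Three round seats, 38 mm wide, 8 mm deep (floor 16 mm above the bench), at y = +100, 0, -100 mm, x = 0, a spring standing in each. At y = +50 and -50 mm stand 8 mm posts, 90 mm high over the bench, each with a red ring (16 mm wide, 4 mm thick): the reference mark.
- mark_left (a point): centre of the red reference ring on the tester's post at y = +50 mm, 69 mm above the bench, so 53 mm above the seats' floors. Under the 10 N test load the top of a good spring's cap stays clearly (about 7 mm) above this height, a soft spring's goes about 6 mm below it. Springs yield between 1 and 3 mm per newton.
- mark_right (a point): the same red ring on the post at y = -50 mm, at the same height
- spring_a: steel coil compression spring standing upright, 72 mm long when free: dark foot disc 34 mm wide, 8 mm thick; coil 25 mm wide; aluminium cap disc 28 mm wide, 12 mm thick, on top. The cap sinks straight towards the foot under load (at most 36 mm, then solid). The three look alike, in no telling order. Origin: centre of the foot's underside, z towards the cap.
- spring_a_top (a point): centre of the upper face of spring_a's cap (it goes down with the cap): the end that is compared with the red mark
- spring_b: steel coil compression spring standing upright, 72 mm long when free: dark foot disc 34 mm wide, 8 mm thick; coil 25 mm wide; aluminium cap disc 28 mm wide, 12 mm thick, on top. The cap sinks straight towards the foot under load (at most 36 mm, then solid). The three look alike, in no telling order. Origin: centre of the foot's underside, z towards the cap.
- spring_b_top (a point): centre of the upper face of spring_b's cap (it goes down with the cap): the end that is compared with the red mark
- spring_c: steel coil compression spring standing upright, 72 mm long when free: dark foot disc 34 mm wide, 8 mm thick; coil 25 mm wide; aluminium cap disc 28 mm wide, 12 mm thick, on top. The cap sinks straight towards the foot under load (at most 36 mm, then solid). The three look alike, in no telling order. Origin: centre of the foot's underside, z towards the cap.
- spring_c_top (a point): centre of the upper face of spring_c's cap (it goes down with the cap): the end that is compared with the red mark
- tray: fixed red open reject tray, 150 mm (x) by 130 mm (y), 40 mm high, walls and floor 4-5 mm thick; origin at the centre of its underside
- tape_roll: bystander: green roll of tape lying flat, 84 mm across, 24 mm high, origin at the centre of its underside
- flask: bystander: purple drinking flask with a blue cap, 64 mm across, 130 mm high, standing, origin at the centre of its underside
- screwdriver: bystander: orange-handled screwdriver lying on the bench along its x axis (handle to -x), about 200 mm long, origin at the underside of its middle
- glasses_case: bystander: blue glasses case, 160 x 60 x 40 mm, origin at the centre of its underside
There are look-alikes about, which are no part of the job. What is shaped like the spring_a but green is not meant. Several things look just like the tray: the one meant starts farthest to the robot's right.

How it is judged:
On the way, in this order (a step that is already met when the one before it is completed fails the run):
1. a spring in its seat is held for half a second at a test load of 8 to 12.5 N with its cap below the mark (only the soft one can) (((contact force between spring_a and tester between 8 and 12.5 N and angle between spring_a's own z axis and vertical below 0.15 rad and z of spring_a_top in the frame of spring_a below 0.053 m) or (contact force between spring_b and tester between 8 and 12.5 N and angle between spring_b's own z axis and vertical below 0.15 rad and z of spring_b_top in the frame of spring_b below 0.053 m) or (contact force between spring_c and tester between 8 and 12.5 N and angle between spring_c's own z axis and vertical below 0.15 rad and z of spring_c_top in the frame of spring_c below 0.053 m))), for 0.5 s.
2. a spring is lifted out of its seat (z of any of spring_a, spring_b, spring_c in the frame of tester above 0.035 m), for 0.1 s.
At the end, for the whole second after the job is handed in: the soft spring (known to the judge by an unseeably small offset of its top point) rests inside the red tray (upright or lying); the two good springs stand upright (within 0.15 rad) in their seats, within 8 mm of where they were (((x of spring_a_top in the frame of spring_a above 1.5e-05 m and x of spring_a in the frame of tray between -0.073 and 0.073 m and y of spring_a in the frame of tray between -0.063 and 0.063 m and z of spring_a in the frame of tray below 0.045 m and linear speed of spring_a below 0.03 m/s and contact force between spring_a and tray above 0.1 N and z of each of spring_b, spring_c in the frame of tester below 0.021 m and angle between each of spring_b, spring_c's own z axis and vertical below 0.15 rad and distance of each of spring_b, spring_c from where it was at the start of the episode below 0.008 m) or (x of spring_b_top in the frame of spring_b above 1.5e-05 m and x of spring_b in the frame of tray between -0.073 and 0.073 m and y of spring_b in the frame of tray between -0.063 and 0.063 m and z of spring_b in the frame of tray below 0.045 m and linear speed of spring_b below 0.03 m/s and contact force between spring_b and tray above 0.1 N and z of each of spring_a, spring_c in the frame of tester below 0.021 m and angle between each of spring_a, spring_c's own z axis and vertical below 0.15 rad and distance of each of spring_a, spring_c from where it was at the start of the episode below 0.008 m) or (x of spring_c_top in the frame of spring_c above 1.5e-05 m and x of spring_c in the frame of tray between -0.073 and 0.073 m and y of spring_c in the frame of tray between -0.063 and 0.063 m and z of spring_c in the frame of tray below 0.045 m and linear speed of spring_c below 0.03 m/s and contact force between spring_c and tray above 0.1 N and z of each of spring_a, spring_b in the frame of tester below 0.021 m and angle between each of spring_a, spring_b's own z axis and vertical below 0.15 rad and distance of each of spring_a, spring_b from where it was at the start of the episode below 0.008 m))); the robot touches nothing.
It fails at once if a spring is loaded with more than 15 N on the tester (contact force between any of spring_a, spring_b, spring_c and tester above 15 N).
It fails at once if a bystander is pushed more than 20 mm or the flask is tipped (distance of any of tape_roll, flask, screwdriver, glasses_case from where it was at the start of the episode above 0.02 m or angle between flask's own z axis and vertical above 0.5 rad).
It also fails if it takes over 64 s, if anything falls off the work surface, if the arm or the gripper's body presses on something with over 40 N, if the wrist force passes 120 N, or if a joint passes its speed limit or range.

## Working session

There is one attempt and no reset: what is moved stays moved. The work goes in short steps, Python scripts to look and compute and a shell command to move; the robot and the scene stay as the last step left them, time stands still between calls to the robot, and variables do not carry over. Pictures are saved under pics/ and viewed, at most 10 in all, crops included, and the job is handed in when it is done.

```bash
mkdir -p pics; python3 - <<'E'
from workcell import *
import cv2
for n in("scene","side"):
    cv2.imwrite(f"pics/{n}0.png",read_camera(n))
    m=camera_model(n);print(n,m)
s=read_state();print({k:s[k] for k in("time","tool_pos","tcp_rot","wrist_force","width")})
E
```

```text
scene {'camera_matrix': array([[478.54085866,   0.        , 321.33689314],
       [  0.        , 478.54085866, 238.36507772],
       [  0.        ,   0.        ,   1.        ]]), 'R': array([[ 0.81155783,  0.5842492 ,  0.00517299],
       [ 0.46310358, -0.63783044, -0.61539208],
       [-0.35624284,  0.50182189, -0.78820418]]), 't': array([-0.47255618, -0.21098656,  1.19859334])}
side {'camera_matrix': array([[602.20601092,   0.        , 319.74390553],
       [  0.        , 602.20601092, 240.25401572],
       [  0.        ,   0.        ,   1.        ]]), 'R': array([[ 0.89610733, -0.44332431,  0.02133546],
       [-0.22497179, -0.4951303 , -0.83918632],
       [ 0.38259553,  0.74720114, -0.54342535]]), 't': array([-0.50329166,  0.21902832,  1.05740007])}
{'time': 0.1, 'tool_pos': array([0.24935469, 0.6265278 , 0.23008916]), 'tcp_rot': array([-0.59141878, -3.08496256,  0.00312152]), 'wrist_force': array([-0.00223018, -0.262273  ,  0.56687123]), 'width': 1.000524095225205}
```

View pics/scene0.png

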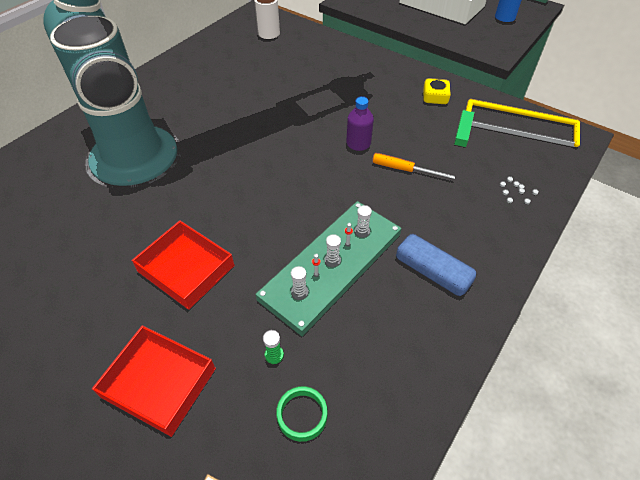

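View pics/side0.png

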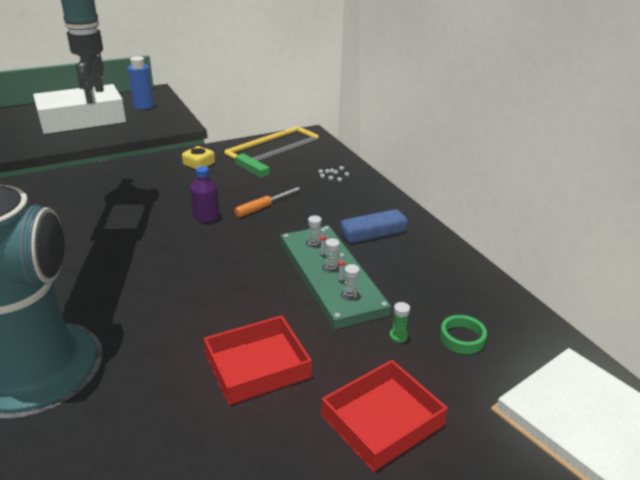

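Both views show three springs: scene (364,210), (333,240), (299,272), matching side (315,219), (332,243), (352,269). There are two red trays: scene (183,262) and (155,378), matching side (257,355) and (385,410). The green spring at scene (272,345) is the look-alike. I'll enlarge to get exact pixels.

```bash
python3 - <<'E'
import cv2,numpy as np
a=cv2.imread("pics/scene0.png")[195:335,255:405];b=cv2.imread("pics/side0.png")[205:330,275:405]
a=cv2.resize(a,None,fx=2.6*1.0,fy=2.6,interpolation=cv2.INTER_CUBIC);b=cv2.resize(b,None,fx=3,fy=3,interpolation=cv2.INTER_CUBIC)
c=np.zeros((380,800,3),np.uint8);c[:a.shape[0],:a.shape[1]]=a;c[:b.shape[0],400:400+b.shape[1]]=b
cv2.imwrite("pics/crop1.png",c)
E
```

```text
(no output)
```

View pics/crop1.png

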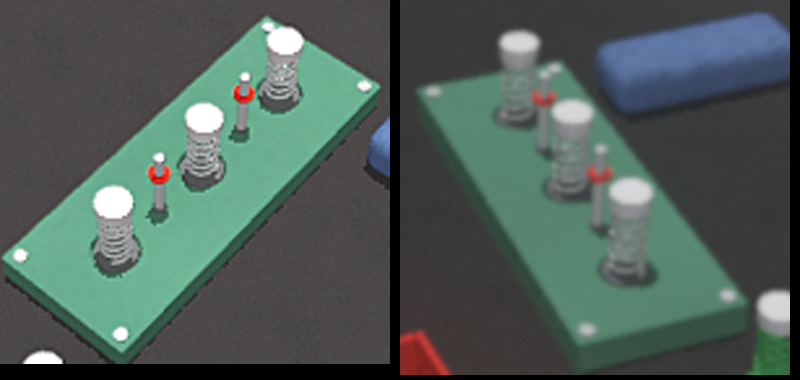

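The enlarged crop shows cap tops, red rings and plate screws clearly in both views. Next is triangulation.

```bash
cat > h.py <<'E'
from workcell import *
import cv2,numpy as np
from scipy.spatial.transform import Rotation as Ro
def P(n):
    m=camera_model(n);return m["camera_matrix"]@np.c_[m["R"],m["t"]]
def tri(a,b):
    X=cv2.triangulatePoints(P("scene"),P("side"),np.array(a,float).T,np.array(b,float).T);return (X[:3]/X[3]).T
E
python3 - <<'E'
from h import *
np.set_printoptions(precision=4,suppress=True)
sc=np.array([(284,39),(205,116),(114,200),(244,93),(159,174),(267,27),(365,86),(20,256),(121,334)])/2.6+[255,195]
sd=(np.array([(519,42),(573,113),(631,191),(544,99),(600,175),(433,91),(556,68),(587,329),(728,295)])-[400,0])/3+[275,205]
print(tri(sc,sd))
print(tri([(181,222),(134,262),(232,262),(144,327),(94,388),(213,367),(168,430)],[(281,320),(205,345),(310,358),(390,366),(323,407),(445,407),(377,455)]))
print(tri([(302,388),(373,158),(452,178)],[(464,318),(236,212),(298,190)]))
print(Ro.from_rotvec(read_state()["tcp_rot"]).as_matrix())
print(camera_model("wrist"))
E
```

```text
[[ 0.6051  0.117   0.0855]
 [ 0.5985  0.0182  0.0841]
 [ 0.5895 -0.0816  0.085 ]
 [ 0.6016  0.0677  0.0653]
 [ 0.5936 -0.0332  0.0654]
 [ 0.5594  0.1705  0.0231]
 [ 0.6609  0.1626  0.0229]
 [ 0.5355 -0.1291  0.023 ]
 [ 0.6357 -0.137   0.023 ]]
[[ 0.3852 -0.1753  0.1225]
 [ 0.2781 -0.2048  0.0819]
 [ 0.4505 -0.1417 -0.0123]
 [ 0.4894 -0.3534  0.1244]
 [ 0.4054 -0.402   0.0758]
 [ 0.5918 -0.3502  0.006 ]
 [ 0.5051 -0.383  -0.0949]]
[[ 0.7248 -0.2549  0.052 ]
 [ 0.4974  0.3365  0.0106]
 [ 0.6879  0.3864  0.0082]]
[[-0.9291  0.3698 -0.0008]
 [ 0.3698  0.9291 -0.0019]
 [ 0.0001 -0.002  -1.    ]]
{'camera_matrix': array([[371.6483,   0.    , 322.6757],
       [  0.    , 371.6483, 241.7892],
       [  0.    ,   0.    ,   1.    ]]), 'R': array([[ 0.3688,  0.9295, -0.0021],
       [ 0.8946, -0.3544,  0.2723],
       [ 0.2524, -0.1023, -0.9622]]), 't': array([-0.6736, -0.0355,  0.3787])}
```

Spring caps are at (0.605,0.117), (0.5985,0.018) and (0.5895,-0.082), with the top at z≈0.085–0.088. The tester yaw is about -0.078. Of the two red trays, scene (183,262) and (155,378), the second at y≈-0.37 is farthest to the robot's right, so that's the one meant. I'll move over the middle spring with the tool's y along the tester's x, and compute the tray centres.

```bash
python3 -m crank '[[[-3.05,-2.42,0,0,0,0],[-3.05,-2.42,0,0,0,0],[-3.05,-2.42,0,0,0,0],[-3.05,-2.42,0,0,0,0],[-3.05,-2.42,0,0,0,0],[-3.05,-2.42,0,0,0,0],[-3.05,-2.42,0,0,0,0],[-3.05,-2.42,0,0,0,0]]]' 0 20 >/dev/null
python3 -m crank '[[[-3.05,-2.42,0,0,0,0],[-3.05,-2.42,0,0,0,0],[-3.05,-2.42,0,0,0,0],[-3.05,-2.42,0,0,0,0],[-3.05,-2.42,0,0,0,0],[-3.05,-2.42,0,0,0,0],[-3.05,-2.42,0,0,0,0],[-3.05,-2.42,0,0,0,0]]]'
python3 -m crank '[[[-3.05,-2.42,0,0,0,0],[-3.05,-2.42,0,0,0,0],[0,0,0,0,0,0.12],[0,0,0,0,0,0.12],[0,0,0,0,0,0.12],[0,0,0,0,0,0.12],[0,0,0,0,0,0.12],[0,0,0,0,0,0.12]]]' >/dev/null
python3 -m crank '[[[0,0,0,0,0,0.12],[0,0,0,0,0,0.12],[0,0,0,0,0,0.12],[0,0,0,0,0,0.12],[0,0,0,0,0,0.07],[0,0,0,0,0,0],[0,0,0,0,0,0]]]'
python3 - <<'E'
from h import *
np.set_printoptions(precision=4,suppress=True)
print(Ro.from_rotvec(read_state()["tcp_rot"]).as_matrix(),read_state()["tool_pos"],read_state()["wrist_force"])
def rp(n,u,z):
    m=camera_model(n);R=m["R"];o=-R.T@m["t"];d=R.T@np.linalg.solve(m["camera_matrix"],[*u,1]);return o+d*(z-o[2])/d[2]
for u in[(144,327),(94,388),(213,367),(168,430)]:print("sc",rp("scene",u,.04))
for u in[(390,366),(323,407),(445,407),(377,455)]:print("sd",rp("side",u,.04))
cv2.imwrite("pics/w1.png",read_camera("wrist"))
E
```

```text
time: 1.43
tool_pos: [0.5601, 0.085, 0.2309]
tcp_rot: [-0.592, -3.085, 0.0]
wrist_force: [0.6, 1.7, -0.3]
width: 0.002
grip_force: 0.0
time: 2.68
tool_pos: [0.5983, 0.0194, 0.2308]
tcp_rot: [-2.304, -2.135, 0.001]
wrist_force: [-0.4, -0.2, 0.5]
width: 0.003
grip_force: 0.0
[[ 0.0757  0.9971 -0.0009]
 [ 0.9971 -0.0757 -0.    ]
 [-0.0001 -0.0009 -1.    ]] [0.5983 0.0194 0.2308] [-0.3859 -0.1728  0.4882]
sc [ 0.4171 -0.3162  0.04  ]
sc [ 0.4362 -0.4403  0.04  ]
sc [ 0.5699 -0.2987  0.04  ]
sc [ 0.585  -0.4156  0.04  ]
sd [ 0.5439 -0.3019  0.04  ]
sd [ 0.4014 -0.3335  0.04  ]
sd [ 0.5747 -0.4152  0.04  ]
sd [ 0.4319 -0.4464  0.04  ]
```

View pics/w1.png

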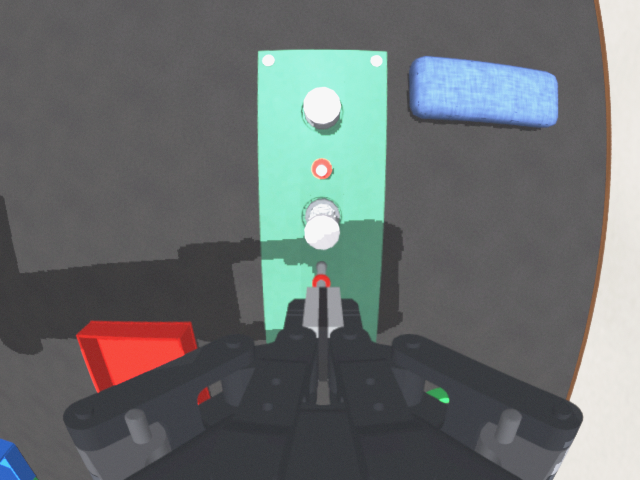

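The wrist view is aligned with the tester: middle cap at (322,231), +y cap at (322,104), fingertips at (322,290). I'll check the positions by ray onto the z=0.088 plane, and descend to 8 mm above the middle cap.

```bash
cat >> h.py <<'E'
def wray(u,z):
    m=camera_model("wrist");K=m["camera_matrix"];R=m["R"];d=(np.array(u)-K[:2,2])/K[0,0];r=np.linalg.norm(d)
    v=R.T@np.array([*(np.sin(r)*d/r),np.cos(r)]);o=-R.T@m["t"];return o+v*(z-o[2])/v[2]
E
python3 - <<'E'
from h import *
for u in[(322,231),(322,104)]:print(wray(u,.088))
for u in[(322,282),(322,168)]:print(wray(u,.069))
E
python3 -m crank '[[[0,0,3.4,0,0,0],[0,0,3.4,0,0,0],[0,0,3.4,0,0,0],[0,0,3.2,0,0,0],[0,0,0,0,0,0],[0,0,0,0,0,0]]]'
```

```text
[0.59692936 0.01653709 0.088     ]
[0.60436435 0.11536141 0.088     ]
[ 0.59304679 -0.03441489  0.069     ]
[0.60052611 0.06475142 0.069     ]
time: 3.23
tool_pos: [0.5965, 0.0194, 0.0952]
tcp_rot: [-2.302, -2.132, 0.006]
wrist_force: [-0.0, 0.4, 0.8]
width: 0.001
grip_force: 0.0
```

```bash
python3 -m crank '[[[-0.2,0,0.4,0,0,0],[0,0,0.3,0,0,0],[0,0,0.3,0,0,0],[0,0,0.3,0,0,0],[0,0,0,0,0,0],[0,0,0,0,0,0]]]'
```

```text
time: 3.73
tool_pos: [0.5997, 0.0174, 0.0856]
tcp_rot: [2.305, 2.132, 0.003]
wrist_force: [0.7, 0.8, 2.2]
width: 0.0
grip_force: 1.3
```

```bash
python3 -m crank '[[[0,0,0.2,0,0,0],[0,0,0.2,0,0,0],[0,0,0,0,0,0],[0,0,0,0,0,0],[0,0,0,0,0,0]]]'; python3 -c "
from workcell import *
s=read_state();print(s['tool_pos'],s['wrist_force'],s['joint_torque'])"
```

```text
time: 4.15
tool_pos: [0.5999, 0.0174, 0.0814]
tcp_rot: [2.305, 2.132, 0.003]
wrist_force: [1.9, -0.2, 6.1]
width: -0.0
grip_force: 2.9
[0.59985904 0.01738479 0.08142443] [ 1.85682009 -0.23067263  6.05704039] [ 1.11638170e-01 -4.23585892e+01 -2.79560870e+01  3.99273774e-02
  5.82285952e-01  1.13183458e-03]
```

```bash
python3 -m crank '[[[0,0,0.2,0,0,0],[0,0,0.15,0,0,0],[0,0,0,0,0,0],[0,0,0,0,0,0],[0,0,0,0,0,0],[0,0,0,0,0,0],[0,0,0,0,0,0],[0,0,0,0,0,0]]]'
```

```text
time: 4.82
tool_pos: [0.6002, 0.0174, 0.0785]
tcp_rot: [2.304, 2.132, 0.004]
wrist_force: [1.0, 0.7, 9.2]
width: 0.0
grip_force: 4.1
```

The middle spring is good: 9 N at z 0.0785, well above the 0.069 mark. Next is the +y spring.

```bash
python3 -m crank '[[[0,0,-2.2,0,0,0],[0,0,-2.3,0,0,0],[3.3,-0.05,0,0,0,0],[3.3,-0.05,0,0,0,0],[3.27,-0.05,0,0,0,0],[0,0,0,0,0,0],[0,0,0,0,0,0],[0,0,0,0,0,0]]]'
python3 -m crank '[[[0,0,1.3,0,0,0],[0,0,1,0,0,0],[0,0,0.3,0,0,0],[0,0,0.3,0,0,0],[0,0,0,0,0,0],[0,0,0,0,0,0],[0,0,0,0,0,0]]]'
```

```text
time: 5.48
tool_pos: [0.6036, 0.1157, 0.1208]
tcp_rot: [-2.305, -2.134, 0.004]
wrist_force: [-0.8, -0.7, 0.3]
width: -0.003
grip_force: 0.0
time: 6.07
tool_pos: [0.605, 0.1158, 0.0931]
tcp_rot: [2.306, 2.133, 0.001]
wrist_force: [-0.5, -0.0, 0.4]
width: -0.0
grip_force: 0.0
```

```bash
python3 -m crank '[[[0,0,0.3,0,0,0],[0,0,0.2,0,0,0],[0,0,0.2,0,0,0],[0,0,0.2,0,0,0],[0,0,0.2,0,0,0],[0,0,0,0,0,0],[0,0,0,0,0,0],[0,0,0,0,0,0]]]'
```

```text
time: 6.73
tool_pos: [0.6051, 0.116, 0.0822]
tcp_rot: [2.306, 2.133, 0.001]
wrist_force: [0.2, -0.6, 2.9]
width: 0.0
grip_force: 1.3
```

This one gives about 0.4 N/mm, so it looks soft. I'll press on towards 10 N.

```bash
python3 -m crank '[[[0,0,0.3,0,0,0],[0,0,0.3,0,0,0],[0,0,0.3,0,0,0],[0,0,0,0,0,0],[0,0,0,0,0,0],[0,0,0,0,0,0]]]'
```

```text
time: 7.23
tool_pos: [0.6051, 0.116, 0.0732]
tcp_rot: [2.306, 2.133, 0.001]
wrist_force: [0.4, -0.2, 5.7]
width: -0.004
grip_force: 3.0
```

```bash
python3 -m crank '[[[0,0,0.3,0,0,0],[0,0,0.3,0,0,0],[0,0,0.2,0,0,0],[0,0,0.2,0,0,0],[0,0,0,0,0,0],[0,0,0,0,0,0],[0,0,0,0,0,0],[0,0,0,0,0,0]]]'
```

```text
time: 7.9
tool_pos: [0.6053, 0.116, 0.0639]
tcp_rot: [2.306, 2.133, 0.002]
wrist_force: [-2.0, -0.6, 8.2]
width: -0.005
grip_force: 4.7
```

```bash
python3 -m crank '[[[0,0,0.1,0,0,0],[0,0,0,0,0,0],[0,0,0,0,0,0],[0,0,0,0,0,0],[0,0,0,0,0,0],[0,0,0,0,0,0],[0,0,0,0,0,0],[0,0,0,0,0,0]]]'; python3 -m crank '[[[0,0,0,0,0,0],[0,0,0,0,0,0],[0,0,0,0,0,0],[0,0,0,0,0,0],[0,0,0,0,0,0],[0,0,0,0,0,0]]]'
```

```text
time: 8.57
tool_pos: [0.6053, 0.1161, 0.063]
tcp_rot: [2.306, 2.133, 0.002]
wrist_force: [-2.2, -0.5, 10.2]
width: 0.002
grip_force: 4.9
time: 9.07
tool_pos: [0.6053, 0.116, 0.063]
tcp_rot: [2.306, 2.133, 0.002]
wrist_force: [-1.6, 0.4, 11.1]
width: -0.003
grip_force: 4.9
```

```bash
python3 - <<'E'
from h import *
cv2.imwrite("pics/s2.png",cv2.resize(read_camera("side")[190:310,250:410],None,fx=4,fy=4,interpolation=cv2.INTER_CUBIC))
E
```

```text
(no output)
```

View pics/s2.png

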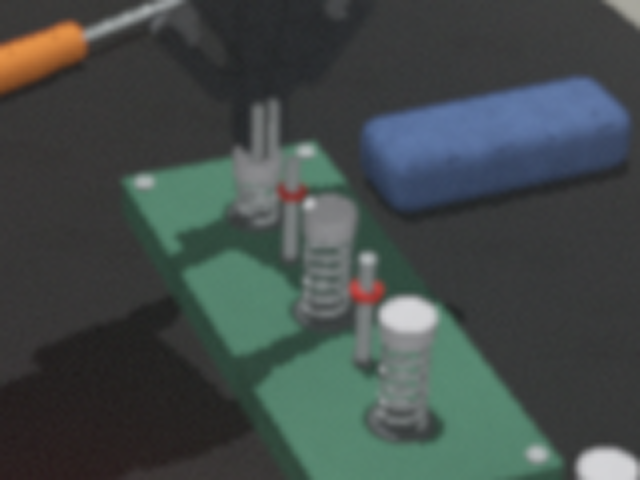

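The side view shows the +y cap (crop (257,155)) sunk below its mark while the tool presses at about 10 N (z 0.063, under 0.069), held over a second. The other caps stand high, so the +y spring is the soft one. Next: retreat, open, and take a close wrist look.

```bash
python3 -m crank '[[[0,0,-1,0,0,0],[0,0,-1.5,0,0,0],[0,0,-2.5,0,0,0],[0,0,-2.5,0,0,0],[0,0,0,0,0,0],[0,0,0,0,0,0]]]'; python3 -m crank '[[[0,0,0,0,0,0],[0,0,0,0,0,0],[0,0,0,0,0,0],[0,0,0,0,0,0],[0,0,0,0,0,0],[0,0,0,0,0,0]]]' 6 30
python3 - <<'E'
from h import *
cv2.imwrite("pics/w3.png",read_camera("wrist"))
E
```

```text
time: 9.62
tool_pos: [0.6055, 0.1161, 0.1379]
tcp_rot: [2.305, 2.132, 0.003]
wrist_force: [0.6, 0.4, -0.2]
width: -0.002
grip_force: 0.0
time: 10.12
tool_pos: [0.6043, 0.1159, 0.1361]
tcp_rot: [-2.306, -2.133, 0.001]
wrist_force: [0.7, -0.9, 0.1]
width: 0.699
grip_force: 0.0
```

View pics/w3.png

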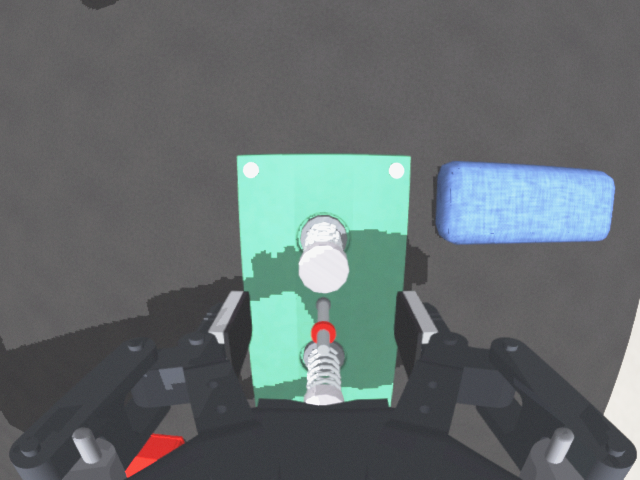

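The wrist view shows the cap at (323,267), centred between the open pads (245 to 400). I'll descend and grip the cap.

```bash
python3 -m crank '[[[0,0,2.5,0,0,0],[0,0,2.5,0,0,0],[0,0,2.3,0,0,0],[0,0,0,0,0,0],[0,0,0,0,0,0],[0,0,0,0,0,0]]]'; python3 -m crank '[[[0,0,0,0,0,0],[0,0,0,0,0,0],[0,0,0,0,0,0],[0,0,0,0,0,0],[0,0,0,0,0,0],[0,0,0,0,0,0],[0,0,0,0,0,0],[0,0,0,0,0,0]]]' 2 40; python3 -m crank '[[[0,0,-1,0,0,0],[0,0,-1,0,0,0],[0,0,-2,0,0,0],[0,0,-3,0,0,0],[0,0,-3,0,0,0],[0,0,-3,0,0,0],[0,0,0,0,0,0],[0,0,0,0,0,0]]]'
```

```text
time: 10.67
tool_pos: [0.6055, 0.1161, 0.0649]
tcp_rot: [2.306, 2.133, 0.002]
wrist_force: [1.2, -0.0, 0.1]
width: 0.705
grip_force: 0.0
time: 11.33
tool_pos: [0.6051, 0.116, 0.0641]
tcp_rot: [2.306, 2.133, 0.001]
wrist_force: [1.6, -0.1, 1.9]
width: 0.307
grip_force: 39.3
time: 12.0
tool_pos: [0.6061, 0.1162, 0.1976]
tcp_rot: [2.304, 2.131, 0.007]
wrist_force: [0.1, 0.5, -1.0]
width: 0.308
grip_force: 39.8
```

Gripped and lifted. Now carry it to the right-hand tray.

```bash
python3 -m crank '[[[-2,-0.3,0,0,0,0],[-3.4,-0.5,0,0,0,0],[-3.4,-0.5,0,0,0,0],[-3.4,-0.5,0,0,0,0],[-3.4,-0.5,0,0,0,0],[-3.4,-0.5,0,0,0,0],[-3.4,-0.5,0,0,0,0],[-3.4,-0.5,0,0,0,0]]]'; python3 -m crank '[[[-3.4,-0.5,0,0,0,0],[-3.4,-0.5,0,0,0,0],[-3.4,-0.5,0,0,0,0],[-3.4,-0.5,0,0,0,0],[-3.4,-0.5,0,0,0,0],[-3.4,-0.5,0,0,0,0],[-3.2,-0.5,0,0,0,0],[0,0,0,0,0,0]]]'
python3 -m crank '[[[0,0,0,0,0,0],[0,0,0,0,0,0]]]'
python3 - <<'E'
from h import *
a=read_camera("scene");b=read_camera("side")
cv2.imwrite("pics/t4.png",np.hstack([cv2.resize(a[150:450,60:420],(400,333)),cv2.resize(b[190:480,230:530],(400,387))[:333]]))
E
```

```text
time: 12.67
tool_pos: [0.5443, -0.1392, 0.192]
tcp_rot: [-2.304, -2.131, 0.003]
wrist_force: [-0.1, 0.1, -0.6]
width: 0.309
grip_force: 39.8
time: 13.33
tool_pos: [0.4906, -0.3754, 0.192]
tcp_rot: [-2.31, -2.127, 0.005]
wrist_force: [0.1, -0.0, -1.2]
width: 0.314
grip_force: 39.7
time: 13.5
tool_pos: [0.4923, -0.3699, 0.1921]
tcp_rot: [-2.304, -2.13, -0.0]
wrist_force: [0.6, 0.7, -1.1]
width: 0.307
grip_force: 39.7
```

View pics/t4.png

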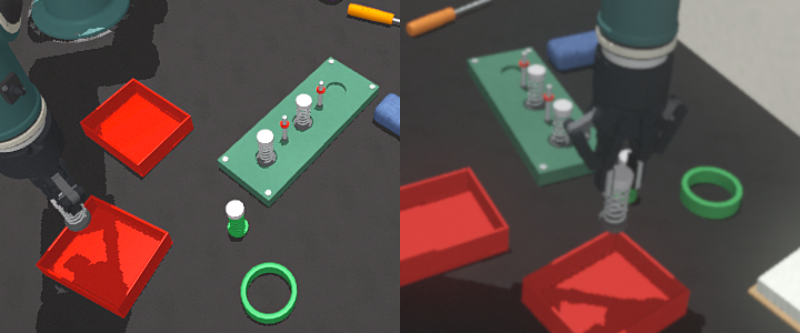

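The scene and side crops show the spring hanging over the right-hand tray (scene crop (72,215), tray centre ~(105,255) lower). The two good springs still stand in their seats. Lower and release.

```bash
python3 -m crank '[[[0,0,3,0,0,0],[0,0,3,0,0,0],[0,0,3,0,0,0],[0,0,2.5,0,0,0],[0,0,1.3,0,0,0],[0,0,0.7,0,0,0],[0,0,0,0,0,0],[0,0,0,0,0,0]]]'; python3 -m crank '[[[0,0,0.2,0,0,0],[0,0,0.2,0,0,0],[0,0,0,0,0,0],[0,0,0,0,0,0]]]'
```

```text
time: 14.27
tool_pos: [0.4943, -0.3709, 0.0598]
tcp_rot: [2.305, 2.133, 0.0]
wrist_force: [-0.7, -1.0, -0.6]
width: 0.308
grip_force: 39.8
time: 14.6
tool_pos: [0.4938, -0.3713, 0.0557]
tcp_rot: [2.306, 2.132, 0.0]
wrist_force: [0.5, -0.2, -1.7]
width: 0.306
grip_force: 39.8
```

```bash
python3 -m crank '[[[0,0,0.2,0,0,0],[0,0,0.1,0,0,0],[0,0,0,0,0,0],[0,0,0,0,0,0]]]'; python3 -m crank '[[[0,0,0,0,0,0],[0,0,0,0,0,0],[0,0,0,0,0,0],[0,0,0,0,0,0],[0,0,0,0,0,0],[0,0,0,0,0,0]]]' 5.5; python3 -m crank '[[[0,0,-1,0,0,0],[0,0,-2,0,0,0],[0,0,-3,0,0,0],[0,0,-3,0,0,0],[0,0,-3,0,0,0],[0,0,-3,0,0,0],[0,0,0,0,0,0],[0,0,0,0,0,0]]]'
python3 - <<'E'
from h import *
a=read_camera("scene");b=read_camera("side")
cv2.imwrite("pics/t5.png",np.hstack([cv2.resize(a[150:450,60:420],(400,333)),cv2.resize(b[190:480,230:530],(400,387))[:333]]))
E
```

```text
time: 14.93
tool_pos: [0.4938, -0.3712, 0.0522]
tcp_rot: [2.306, 2.132, 0.0]
wrist_force: [0.6, -1.2, 0.7]
width: 0.311
grip_force: 39.9
time: 15.43
tool_pos: [0.4933, -0.3708, 0.0517]
tcp_rot: [-2.306, -2.133, 0.0]
wrist_force: [-0.2, -0.5, -0.8]
width: 0.644
grip_force: 0.0
time: 16.1
tool_pos: [0.495, -0.3721, 0.2059]
tcp_rot: [2.301, 2.129, 0.001]
wrist_force: [0.2, -0.3, -0.0]
width: 0.649
grip_force: 0.0
```

View pics/t5.png

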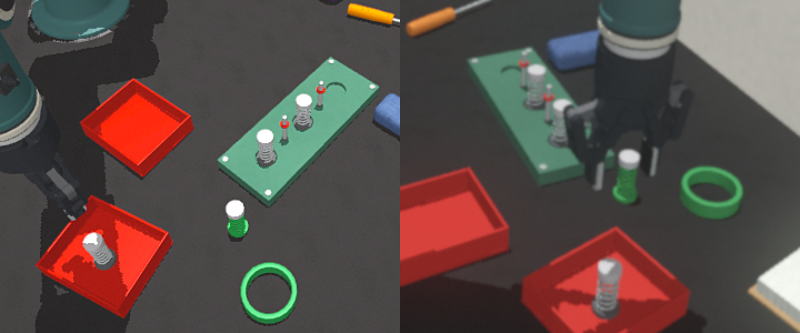

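The soft spring stands in the right-hand tray (scene crop (97,250)). The good ones are in their seats and the gripper is clear.

```bash
python3 -c "
from workcell import *
print(finish_job())"
```

```text
the job is handed in; nothing more can be done
None
```

The job is handed in: the soft spring was the one at the tester's +y end (its cap sank below the red mark at about 10 N, held over a second) and it now stands in the right-hand red tray; the middle spring tested good at about 9 N, the −y spring was not pressed since only one is soft, both remain in their seats, and the judge's verdict was not shown.

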